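Load the wash basket with the finished turned parts

ROBOT

A 7-joint arm with a two-finger parallel gripper is mounted at the origin on the work surface. World frame = base frame: x ahead of the robot, y to its left, z up, the work surface at z = 0. Lengths are in m, angles in rad, forces in N, time in s.
With the tool pointing down it reaches from about 0.4 to 0.925 m from the base axis. Payload 5.6 kg.
Tool frame: the origin (TCP) lies between the finger pads; the fingertips stand 8 mm ahead of it and the grasp point (between the pads) lies 11 mm behind it; z points along the fingers, y is the line along which they close (so a half turn about z gives the same grasp; the last joint's range is limited). The gripper opens to 85 mm and grips with 20 to 120 N. Pads are 22 mm wide; open, the fingers measure 114 mm over their backs; the gripper's body (76 mm by 85 mm) begins 54 mm behind the grasp point. The pads swing forward as they close: fully open they stand 13 mm farther back than shut.
Start: joints at [-1.232, 0.468, -0.012, 1.603, 0.006, 1.071, -0.056], TCP at [0.242, 0.603, 0.239] pointing down, gripper open.
Joint ranges: [-2.53, 2.53], [-0.31, 2.02], [-1.57, 1.55], [0.28, 2.44], [-1.29, 4.43], [0.15, 1.84], [-2.92, 2.92]. Speed limits (rad/s): [2.57, 2.57, 3.14, 3.14, 3.14, 3.14, 3.14].

INTERFACE

Orientations are given as a rotation vector (axis times angle).
In Python, from rig import * gives the robot as it stands. The module is installed in compiled form; this text tells all that it offers. Calls block until the motion is done:
- move_ptp(position, orientation): joint-space move of the TCP to a pose.
- movel(position, v=0.15, ori=None, f_stop=None): straight line of the TCP; ori=None keeps the orientation; v is the mean speed in m/s. With f_stop (N) it stops when the force on the tool has changed by that much, and returns True; else False.
- set_joints(angles): joint-space move.
- gripper_to(opening): finger opening in m; the grip force is fixed at half the most; returns when the fingers have stopped.
- dwell(seconds).
- solve_ik(position, orientation): joint angles nearest the present ones, or None.
- read_camera(name): name is "side" or "top"; returns a dict with "color" (420x560x3 uint8, red, green, blue), "camera_matrix" (3x3 intrinsics, pixels), "k1" (the pictures are not rectified: a ray, as slopes to the right and down, at radius r is drawn at 1 + k1 r^2 times it, then the intrinsics apply), "R" (3x3) and "t" (3): a world point X has camera coordinates R X + t. Camera axes: x right, y down, z forward; pixel columns grow to the right and rows downward; lengths in m; the calibration is good to about 2 mm. A picture is of the moment at which its call begins. There is no depth.
A pose or a line that the arm cannot do raises Unreachable and nothing moves.
- finish_job(): hands the job in; it is judged then, once.
Readings, each from a call of its own:
- read_clock(): time.
- read_joint_pos(): joint angles.
- read_joint_vel(): joint speeds.
- read_effort(): joint torques, N m.
- read_position(): TCP position.
- read_tcp_rot(): TCP orientation.
- read_ft_force(): force on the tool from outside, world axes, zero at the start.
- read_wrist_torque(): the same for the moment, N m.
- read_width(): finger opening in m.
- read_finger_force(): force on a finger pad.
Only numpy, scipy, OpenCV 4.12 (cv2) and the standard library are available. Lean on these libraries where they do the work, as an engineer would, in place of code of your own. Each camera call takes 0.05 s, during which the arm holds its last target. There are 200 camera calls.

TASK

Load the wash basket with the four finished parts lying on the blue mat: the bright grooved ring, the bronze flanged bush, the bright gear and the bright shaft collar, each threaded over the post that fits its bore and lowered right down to the basket floor before you let go. The two black blanks have not been machined yet: leave them where they lie.

Things in the scene. Friction and masses are not known exactly. Their poses are not given: they have to be found in the camera images.
- grooved_ring: Bright steel ring with a groove round its outside: outer diameter 64, bore 48, height 22 mm. Belongs on the blue post. Lies flat on the blue mat, which is 4 mm thick, 310 square, and lies to the robot's left or right, the wash basket on the other side. Origin: centre of its underside, z up.
- bronze_bush: Bronze-coloured flanged bush: flange diameter 58, 6 mm thick, at the bottom; above it a sleeve of diameter 48 up to height 30; bore 37. Belongs on the yellow post. Stands on its flange on the mat. Origin: centre of its underside, z up.
- gear: Bright steel spur gear with 20 teeth: outer diameter 54, bore 28, height 18 mm. Belongs on the green post. Lies flat on the mat. Origin: centre of its underside, z up.
- shaft_collar: Bright steel shaft collar with a thin dark clamp slit, the smallest part: outer diameter 40, bore 20, height 16 mm. Belongs on the red post. Lies flat on the mat. Origin: centre of its underside, z up.
- black_ring: Black unmachined ring blank, no groove: outer diameter 66, bore 43, height 24 mm. Stays on the mat. The six parts, an orange insert box (50 x 36 x 16) and a grey plug gauge (72 long, 16 thick) lie on it in any order in 3 rough rows of 3, 95 apart, middle empty, nearly square to the robot; fingers have most room on the diagonals. Origin: centre of its underside, z up.
- black_disc: Black unmachined gear blank without teeth: outer diameter 56, bore 24, height 20 mm. Does not belong in the basket; lies flat on the mat and stays there. Origin: centre of its underside, z up.
- post_ring: Blue post, the thickest, foot diameter 44 mm, for the grooved ring. Straight foot 14 high, then a taper to a blunt tip of diameter 16 at 40 high. Fixed upright in the wash basket. Origin: centre of its foot, at basket floor height. The wash basket is a fixed grey steel tray 250 square, floor 5 thick, walls 24 high, nearly square to the robot's axes.
- post_bush: Yellow post, second thickest, foot diameter 33 mm, for the bronze bush. Straight foot 14 high, then a taper to a blunt tip of diameter 10 at 40 high. Fixed upright in the wash basket. Origin: centre of its foot, at basket floor height. The four posts stand in a square of 110 side, in any order, their axes 70 from the nearest basket walls.
- post_gear: Green post, third thickest, foot diameter 24 mm, for the gear. Straight foot 14 high, then a taper to a blunt tip of diameter 6 at 40 high. Fixed upright in the wash basket. Origin: centre of its foot, at basket floor height.
- post_collar: Red post, the thinnest, foot diameter 16 mm, for the shaft collar. Straight foot 14 high, then a taper to a blunt tip of diameter 4 at 40 high. Fixed upright in the wash basket. Origin: centre of its foot, at basket floor height.
There are look-alikes about, which are no part of the job. There is more than one size of the bronze_bush; the job needs the largest.

How it is judged:
At the end, for the whole second after the job is handed in: Each of the four finished parts rests flat (within 0.15 rad) round its own post, axis within 8 mm of the post's and underside within 6 mm of the basket floor, at rest; both black blanks lie within 30 mm of where they started (horizontal distance between grooved_ring and post_ring below 0.008 m and z of grooved_ring in the frame of post_ring below 0.006 m and angle between each of grooved_ring, bronze_bush, gear, shaft_collar's own z axis and vertical below 0.15 rad and linear speed of each of grooved_ring, bronze_bush, gear, shaft_collar below 0.02 m/s and horizontal distance between bronze_bush and post_bush below 0.008 m and z of bronze_bush in the frame of post_bush below 0.006 m and horizontal distance between gear and post_gear below 0.008 m and z of gear in the frame of post_gear below 0.006 m and horizontal distance between shaft_collar and post_collar below 0.008 m and z of shaft_collar in the frame of post_collar below 0.006 m and distance of each of black_ring, black_disc from where it was at the start of the episode below 0.03 m); the robot touches nothing.
It fails at once if the black ring (a black blank) is moved more than 30 mm (distance of black_ring from where it was at the start of the episode above 0.03 m).
It fails at once if the black disc (a black blank) is moved more than 30 mm (distance of black_disc from where it was at the start of the episode above 0.03 m).
It fails at once if a finished part is let go over its post more than 25 mm above the basket floor ((horizontal distance between grooved_ring and post_ring below 0.03 m and z of grooved_ring in the frame of post_ring above 0.025 m and contact force between grooved_ring and the fingers below 0.05 N) or (horizontal distance between bronze_bush and post_bush below 0.03 m and z of bronze_bush in the frame of post_bush above 0.025 m and contact force between bronze_bush and the fingers below 0.05 N) or (horizontal distance between gear and post_gear below 0.03 m and z of gear in the frame of post_gear above 0.025 m and contact force between gear and the fingers below 0.05 N) or (horizontal distance between shaft_collar and post_collar below 0.03 m and z of shaft_collar in the frame of post_collar above 0.025 m and contact force between shaft_collar and the fingers below 0.05 N)).
It also fails if it takes over 93 s, if anything falls off the work surface, if the arm or the gripper's body presses on something with over 40 N, if the wrist force passes 120 N, or if a joint passes its speed limit or range.

## Working session

There is one attempt and no reset: what is moved stays moved. The work goes in short steps, each a Python script; the robot and the scene stay as the last script left them, time stands still between calls to the robot, and variables do not carry over. Pictures are saved under pics/ and viewed, at most 14 in all, crops included, and the job is handed in when it is done.

```bash
mkdir -p pics; python3 - <<'E'
from rig import *
import cv2,numpy as np
print(read_clock(),read_position(),read_tcp_rot())
for n in("top","side"):
    c=read_camera(n); cv2.imwrite(f"pics/{n}0.png",c["color"][:,:,::-1])
    np.savez(f"{n}0.npz",**c)
    print(n,c["camera_matrix"],c["k1"],c["R"],c["t"])
E
```

```text
0.0 [0.24202473 0.60265544 0.23832592] [-5.96137417e-01 -3.08427195e+00  2.81567228e-03]
top [[417.36966483   0.         278.21012093]
 [  0.         417.36966483 211.0947157 ]
 [  0.           0.           1.        ]] 0.006642327477113229 [[-0.02567294 -0.99942968 -0.02193675]
 [-0.99693169  0.02721966 -0.07339137]
 [ 0.07394662  0.01998527 -0.99706193]] [-0.03587999  0.52028364  1.10125056]
side [[483.58237806   0.         283.48923828]
 [  0.         483.58237806 209.91923241]
 [  0.           0.           1.        ]] -0.10020979954878086 [[ 0.79603592 -0.60491563  0.02009699]
 [-0.35179601 -0.48945344 -0.79791911]
 [ 0.49251028  0.62810223 -0.60242943]] [-0.43356762  0.20567578  0.83439036]
```

View pics/top0.png

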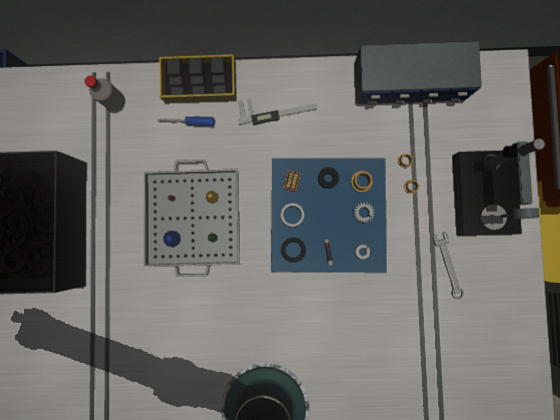

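View pics/side0.png

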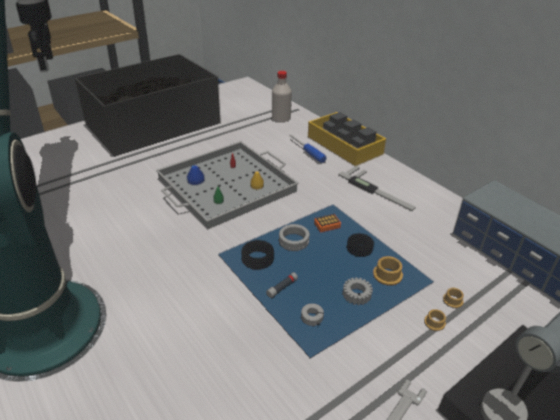

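The top view shows the basket at px (145-240, 165-270) with red post (171,198), yellow (212,197), blue (172,239) and green (212,238). On the mat are the ring (292,215), bush (361,181), gear (364,213), collar (362,252) and the black blanks (328,178) and (293,250). The smaller bushes lie off the mat at (405,160) and (411,186).

```bash
python3 - <<'E'
import cv2,numpy as np
a=cv2.imread("pics/top0.png");b=cv2.imread("pics/side0.png")
f=lambda im,x0,x1,y0,y1,w,h:cv2.resize(im[y0:y1,x0:x1],(w,h),interpolation=cv2.INTER_NEAREST)
g=lambda im:np.clip(im.astype(float)*1.3,0,255).astype(np.uint8)
cv2.imwrite("pics/ctop.png",g(np.hstack([f(a,140,245,160,280,350,400),f(a,270,390,155,275,400,400)])))
cv2.imwrite("pics/cside.png",g(f(b,150,430,140,345,800,586)))
E
```

```text
(no output)
```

View pics/ctop.png

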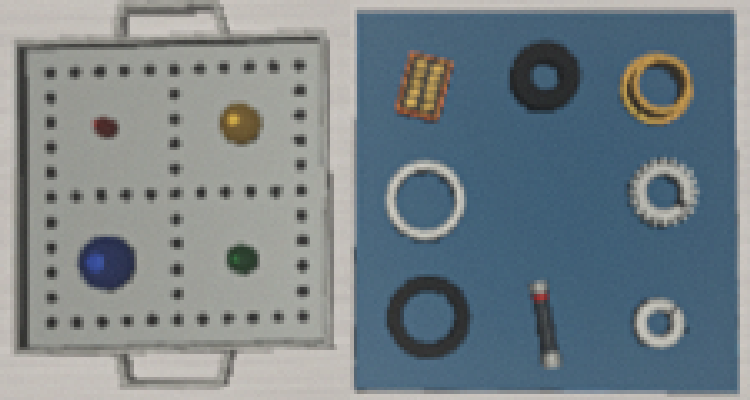

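View pics/cside.png

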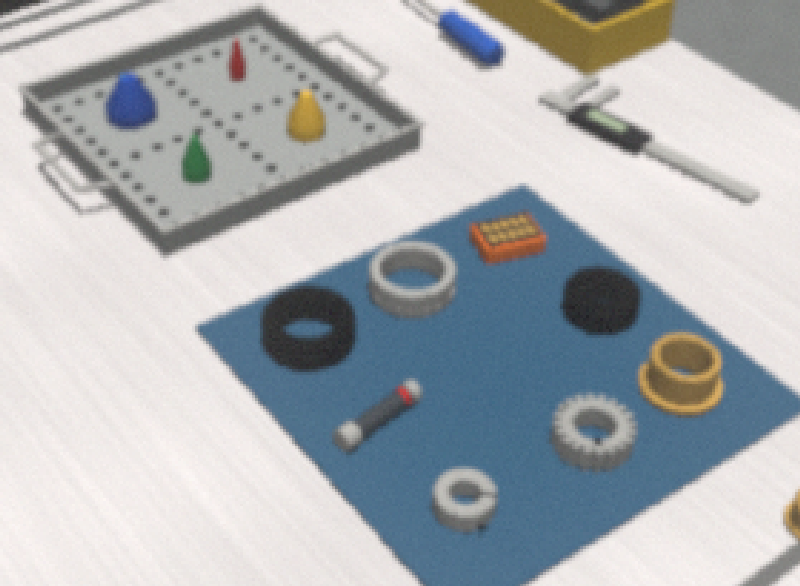

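The side crop confirms the identities: bush with flange, toothed gear, slit collar, and four tapered posts. Next I triangulate the silhouette centres.

```bash
cat > vis.py <<'E'
import cv2,numpy as np
def ray(c,uv):
    K=c["camera_matrix"];d=np.array([float(c["k1"]),0,0,0,0])
    # text model: distorted = s*(1+k1 s^2) -> OpenCV radial k1
    s=cv2.undistortPoints(np.float64(uv).reshape(1,1,2),K,d)[0,0]
    R,t=c["R"],c["t"];v=R.T@np.r_[s,1];return -R.T@t,v/np.linalg.norm(v)
def plane(c,uv,z):
    o,v=ray(c,uv);return o+v*(z-o[2])/v[2]
def tri(c1,p1,c2,p2):
    A=[];b=[]
    for c,p in((c1,p1),(c2,p2)):
        o,v=ray(c,p);P=np.eye(3)-np.outer(v,v);A.append(P);b.append(P@o)
    A=np.vstack(A);b=np.hstack(b);x=np.linalg.lstsq(A,b,rcond=None)[0]
    return x,np.linalg.norm(A@x-b)
def proj(c,X):
    return cv2.projectPoints(np.float64(X).reshape(1,1,3),cv2.Rodrigues(c["R"])[0],c["t"],c["camera_matrix"],np.array([float(c["k1"]),0,0,0]))[0][0,0]
def blob(mask,seed,S,open_=0):
    "largest contour of upscaled mask with centroid nearest the seed"
    cs,_=cv2.findContours(mask,cv2.RETR_EXTERNAL,cv2.CHAIN_APPROX_NONE)
    best=None
    for k in cs:
        m=cv2.moments(cv2.convexHull(k))
        if m["m00"]<25*S*S/2: continue
        p=np.array([m["m10"],m["m01"]])/m["m00"]; p=(p+.5)/S-.5
        d=np.linalg.norm(p-seed)
        if best is None or d<best[0]: best=(d,p,m["m00"]/S/S,(k[:,0]+.5)/S-.5)
    return best[1:]
def up(im,S=6): return cv2.resize(im,None,fx=S,fy=S,interpolation=cv2.INTER_CUBIC).astype(int)
def masks(im,S=6):
    u=up(im,S);r,g,b=u[...,0],u[...,1],u[...,2];M=lambda m:m.astype(np.uint8)*255
    return dict(steel=M((r>b-25)&(r>105)), # vs blue mat (r<<b)
      bronze=M((r-b>15)), dark=M((b<90)&(r<75)&(b-r<35)),
      blue=M(b-r>40),yellow=M(r-b>40),green=M((g-r>15)&(g-b>5)),red=M((r-g>30)&(r-b>30)))
E
python3 - <<'E'
from vis import *
T=dict(np.load("top0.npz"));S_=dict(np.load("side0.npz"))
for n,c in(("T",T),("S",S_)):
    for p in ([(340,215),(292,205),(361,172),(362,257)] if n=="T" else [(290,260),(294,229),(300,323)]): print(n,p,c["color"][p[1],p[0]],end=' ')
print()
mt,ms=masks(T["color"]),masks(S_["color"])
L=dict(ring=("steel",(292,215),(294,237)),gear=("steel",(364,213),(358,291)),collar=("steel",(362,252),(313,314)),
bush=("bronze",(361,181),(388,271)),blackring=("dark",(293,250),(258,255)),blackdisc=("dark",(328,178),(360,245)),
blue=("blue",(172,239),(196,175)),yellow=("yellow",(212,197),(257,181)),green=("green",(212,238),(219,195)),red=("red",(171,198),(233,161)))
for k,(m,a,b) in L.items():
    pa,aa,ka=blob(mt[m],a,6);pb,ab,kb=blob(ms[m],b,6)
    x,e=tri(T,pa,S_,pb)
    print(k,pa.round(2),round(aa),pb.round(2),round(ab),"xyz",x.round(4),"res",round(e,4))
    if k in("bush","blue","yellow","green","red"):
        print("   side l,r,t,b",kb.min(0),kb.max(0),"top bbox",ka.min(0),ka.max(0), 'tip',kb[kb[:,1]<kb[:,1].min()+.4].mean(0))
# mat corners & basket floor holes
E
```

```text
T (340, 215) [50 73 90] T (292, 205) [125 123 117] T (361, 172) [134 104  56] T (362, 257) [149 148 141] S (290, 260) [ 60  85 107] S (294, 229) [84 84 81] S (300, 323) [ 57  83 105] 
ring [213.78 241.71] 153901 [233.86 249.84] 147874 xyz [ 0.4631  0.1415 -0.1604] res 0.0359
gear [375.15  96.21] 16 [467.36 360.53] 9727 xyz [ 0.9541 -0.3964 -0.4422] res 0.0558
collar [494.45 242.43] 41940 [233.86 249.84] 147874 xyz [ 0.3136 -0.3988  0.3535] res 0.1733
bush [361.43 180.97] 369 [388.25 270.45] 687 xyz [ 0.5943 -0.2754  0.0156] res 0.0006
   side l,r,t,b [372.75 255.75] [402.58333333 284.58333333] top bbox [350.58333333 170.25      ] [372.25 191.75] tip [387.33333333 255.88405797]
blackring [293.   249.67] 535 [257.26 254.46] 856 xyz [ 0.4141 -0.0858  0.0151] res 0.0017
blackdisc [327.84 177.38] 397 [359.79 244.64] 564 xyz [ 0.6062 -0.1851  0.0132] res 0.0022
blue [168.03 238.19] 31 [194.89 174.84] 209 xyz [0.4546 0.249  0.0147] res 0.0004
   side l,r,t,b [187.25       164.91666667] [202.91666667 183.08333333] top bbox [164.75       234.91666667] [170.75       241.58333333] tip [193.83333333 165.01923077]
yellow [211.25 196.21] 80 [256.65 180.6 ] 165 xyz [0.563  0.1308 0.0192] res 0.0022
   side l,r,t,b [250.41666667 170.75      ] [262.91666667 188.58333333] top bbox [206.25       191.08333333] [216.58333333 201.08333333] tip [256.58333333 170.85526316]
green [210.36 237.03] 14 [217.95 195.76] 118 xyz [0.454  0.1347 0.0166] res 0.0008
   side l,r,t,b [213.25       186.08333333] [222.91666667 203.08333333] top bbox [208.08333333 235.08333333] [213.08333333 238.91666667] tip [217.5        186.23611111]
red [290.89 186.7 ] 72 [232.39 160.99] 49 xyz [ 0.4844 -0.0464  0.2084] res 0.1168
   side l,r,t,b [230.08333333 153.08333333] [234.91666667 166.91666667] top bbox [283.25       183.41666667] [297.25 190.25] tip [232.05952381 153.25      ]
```

```bash
cat >> vis.py <<'E'
def find(c,seed,kind,S=6,h=18):
    x,y=seed;x0,y0=x-h,y-h
    u=up(c["color"][y0:y+h+1,x0:x+h+1],S).astype(float)
    r,b=u[...,0],u[...,2];sat=(u.max(2)-u.min(2))/np.maximum(u.max(2),20)
    if kind=="part": m=(b-r)/np.maximum(b,25)<.24
    else: m=(sat>.3)&(u.max(2)-u.min(2)>14)
    p,a,k=blob(m.astype(np.uint8)*255,np.array([h,h]),S)
    o=np.array([x0,y0]);return p+o,a,k+o
L=dict(ring=("part",(292,215),(294,237)),gear=("part",(364,213),(358,291)),collar=("part",(362,252),(313,314)),
bush=("part",(361,181),(388,270)),blackring=("part",(293,250),(258,255)),blackdisc=("part",(328,178),(360,245)),
blue=("post",(172,239),(196,175)),yellow=("post",(212,197),(257,181)),green=("post",(212,238),(219,195)),red=("post",(171,198),(233,161)))
E
python3 - <<'E'
from vis import *
T=dict(np.load("top0.npz"));S_=dict(np.load("side0.npz"))
for k,(m,a,b) in L.items():
    pa,aa,ka=find(T,a,m);pb,ab,kb=find(S_,b,m)
    x,e=tri(T,pa,S_,pb)
    print(k,pa.round(2),round(aa),pb.round(2),round(ab),"xyz",x.round(4),"res",round(e,4))
    print("   top bbox",ka.min(0).round(1),ka.max(0).round(1),"side",kb.min(0).round(1),kb.max(0).round(1))
    if m=="post":
        bb=(ka.min(0)+ka.max(0))/2
        tip=kb[kb[:,1]<kb[:,1].min()+.4].mean(0); bot=np.array([ (kb[:,0].min()+kb[:,0].max())/2, kb[:,1].max()])
        print("   foot(top,z=.012):",plane(T,pa,.012).round(4),"bbox c",plane(T,bb,.012).round(4),"tip@.044",plane(S_,tip,.044).round(4),"front foot@.005",plane(S_,bot,.005).round(4))
# bush top rim: side view upper contour point and epipolar height
E
```

```text
ring [291.94 214.49] 473 [292.05 233.9 ] 896 xyz [ 0.5063 -0.0844  0.0232] res 0.0042
   top bbox [279.8 202.2] [304.1 226.8] side [275.6 218.6] [309.2 250.4]
gear [363.6  212.14] 350 [357.12 290.56] 665 xyz [ 0.5092 -0.2773  0.0139] res 0.0023
   top bbox [352.9 201.6] [374.2 222.6] side [342.2 276.9] [372.2 304.6]
collar [362.1  251.42] 196 [311.89 313.98] 422 xyz [ 0.4047 -0.2696  0.0125] res 0.0019
   top bbox [354.2 243.6] [369.9 259.1] side [300.6 302.9] [323.4 325.6]
bush [361.43 180.92] 403 [388.22 270.45] 758 xyz [ 0.5943 -0.2754  0.0155] res 0.0007
   top bbox [350.1 169.6] [372.8 192.1] side [372.1 254.9] [403.2 285.4]
blackring [292.88 249.69] 459 [255.68 252.33] 892 xyz [ 0.4129 -0.0845  0.0207] res 0.0037
   top bbox [280.8 237.8] [304.9 261.6] side [239.6 236.6] [272.9 268.9]
blackdisc [327.8  177.34] 322 [359.82 244.59] 472 xyz [ 0.6063 -0.185   0.0132] res 0.0021
   top bbox [317.8 167.2] [338.1 187.2] side [346.6 233.4] [372.9 255.6]
blue [171.39 238.26] 190 [194.94 175.24] 236 xyz [0.4524 0.2398 0.019 ] res 0.0025
   top bbox [163.6 230.8] [179.1 245.9] side [186.9
[... 367 characters left out ...]
] bbox c [0.5645 0.1301 0.012 ] tip@.044 [0.5645 0.1354 0.044 ] front foot@.005 [0.5534 0.1198 0.005 ]
green [210.42 236.91] 16 [217.98 196.01] 89 xyz [0.4542 0.1347 0.0158] res 0.0009
   top bbox [208.1 234.6] [213.1 239.1] side [213.9 186.9] [222.1 202.4]
   foot(top,z=.012): [0.4549 0.135  0.012 ] bbox c [0.4551 0.1346 0.012 ] tip@.044 [0.4524 0.1311 0.044 ] front foot@.005 [0.4477 0.1262 0.005 ]
red [170.84 197.52] 25 [232.42 161.24] 49 xyz [0.5624 0.24   0.0205] res 0.0022
   top bbox [167.4 195.1] [174.1 200.1] side [230.1 153.6] [234.9 167.1]
   foot(top,z=.012): [0.5646 0.2416 0.012 ] bbox c [0.5645 0.2418 0.012 ] tip@.044 [0.5603 0.2395 0.044 ] front foot@.005 [0.5588 0.2382 0.005 ]
```

```bash
cat > job.py <<'E'
from rig import *
from vis import *
from scipy.spatial.transform import Rotation as Ro
T=dict(np.load("top0.npz"));S_=dict(np.load("side0.npz"))
MID=dict(ring=.015,gear=.013,collar=.012,bush=.007)
PICKZ=dict(ring=.016,gear=.0145,collar=.0135,bush=.0235)
GRIP=dict(ring=.064,gear=.054,collar=.040,bush=.048)
POST=dict(ring=(.4543,.2407),bush=(.5643,.1307),gear=(.4543,.1307),collar=(.5643,.2407))
def part(k): return plane(T,find(T,L[k][1],"part")[0],MID[k])[:2]
def ori(yaw): return (Ro.from_euler("z",yaw)*Ro.from_euler("x",np.pi)).as_rotvec()
def best(p,yaws=(45,135,-45,-135)):
    q=read_joint_pos();o=[(np.abs(s-q).max(),y) for y in yaws for s in[solve_ik(p,ori(np.radians(y)))] if s is not None]
    return ori(np.radians(min(o)[1]))
def pick(k):
    x,y=part(k);o=best([x,y,.10]);gripper_to(.085)
    move_ptp([x,y,.10],o);movel([x,y,.035],v=.15)
    hit=movel([x,y,PICKZ[k]],v=.05,f_stop=8)
    print("down",hit,read_position().round(4));gripper_to(GRIP[k]-.012)
    print("width",read_width(),"force",read_finger_force(),read_clock())
    movel([x,y,.12],v=.2);print("lifted width",read_width())
def place(k,release=True):
    x,y=POST[k];o=best([x,y,.12]);move_ptp([x,y,.12],o)
    movel([x,y,.065],v=.2);f0=np.array(read_ft_force())
    hit=movel([x,y,PICKZ[k]-.0005],v=.05,f_stop=12)
    print("low",hit,read_position().round(4),(np.array(read_ft_force())-f0).round(1),"width",read_width(),read_clock())
def release(k):
    gripper_to(min(.085,GRIP[k]+.018));p=read_position();movel([p[0],p[1],.12],v=.2);print(read_clock())
E
python3 - <<'E'
from job import *
for k in MID: print(k,part(k).round(4))
u=S_["color"].astype(int); print(u[219:224,294].tolist(),u[215:219,290].tolist())
pa=find(T,L["ring"][1],"part")[0]
# ring height: side silhouette without the bright table
im=up(u[217:253,273:312].astype(np.uint8));r,b=im[...,0],im[...,2]
m=(((b-r)/np.maximum(b,25)<.24)&(r<150)).astype(np.uint8)*255
m=cv2.morphologyEx(m,cv2.MORPH_OPEN,np.ones((13,13),np.uint8))
p,a,k=blob(m,np.array([19,18]),6);p+=(273,217);print(p,a,k.min(0),k.max(0),tri(T,pa,S_,p))
from job import *
for k in MID:
    for P in (part(k),POST[k]):
        print(k,[None if (s:=solve_ik([P[0],P[1],.02],ori(np.radians(y)))) is None else s.round(2)[6] for y in(45,135,-45,-135)])
E
```

```text
ring [ 0.5093 -0.0862]
gear [ 0.5105 -0.2786]
collar [ 0.4057 -0.2705]
bush [ 0.5959 -0.2773]
[[176, 173, 173], [151, 152, 157], [108, 119, 129], [74, 94, 113], [82, 99, 113]] [[182, 178, 176], [183, 179, 177], [181, 178, 177], [182, 178, 176]]
[293.47384542 236.49985624] 719.2222222222222 [5.41666667 5.08333333] [36.25       33.41666667] (array([ 0.50795429, -0.08527644,  0.01579934]), np.float64(0.0022449888569891618))
ring [np.float64(-0.26), np.float64(1.19), np.float64(-1.25), np.float64(2.49)]
ring [np.float64(-0.97), np.float64(0.38), np.float64(-1.91), np.float64(1.67)]
gear [np.float64(0.37), np.float64(1.62), np.float64(-1.14), np.float64(2.22)]
gear [np.float64(-0.69), np.float64(0.65), np.float64(-1.65), np.float64(1.9)]
collar [np.float64(0.17), np.float64(1.53), np.float64(-0.96), np.float64(2.23)]
collar [np.float64(-0.87), np.float64(0.47), np.float64(-1.94), np.float64(1.78)]
bush [np.float64(0.14), np.float64(1.56), np.float64(-1.15), np.float64(2.87)]
bush [np.float64(-0.57), np.float64(0.74), np.float64(-1.72), np.float64(1.98)]
```

Both views agree: the ring's mid-height triangulates to 15.8 mm against 15 mm nominal, and residuals are about 2 mm. Now I pick the ring.

```bash
python3 - <<'E'
from job import *
pick("ring")
x,y=POST["ring"];move_ptp([x,y,.12],best([x,y,.12]));movel([x,y,.07],v=.2)
c=read_camera("side");cv2.imwrite("pics/ring1.png",cv2.resize(c["color"][100:260,130:330,::-1],(750,600)))
print(read_width(),read_clock())
E
```

```text
down False [ 0.5091 -0.0864  0.0158]
width 0.06118862541013297 force 63.728894200176 4.4583
lifted width 0.06107264897998537
0.06092301939301761 6.8333
```

View pics/ring1.png

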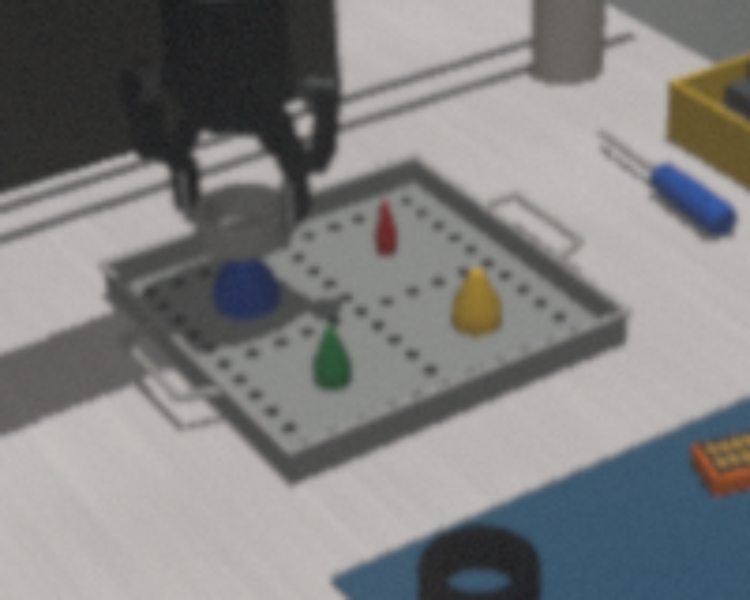

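The ring is held level, with its centre at crop px (245,215) and the blue post directly below at (246,288). I lower it now.

```bash
python3 - <<'E'
from job import *
place("ring")
E
```

```text
low True [0.4539 0.2404 0.0179] [-1.4 -1.6  7.1] width 0.06087903417550573 8.4583
```

```bash
python3 - <<'E'
from job import *
release("ring")
pick("gear"); place("gear")
E
```

```text
9.475
down False [ 0.5103 -0.2787  0.0143]
width 0.05106878050042523 force 61.46920468658209 13.15
lifted width 0.05135274981853434
low True [0.4539 0.1305 0.0164] [-1.3 -0.2  8.4] width 0.051203739004520236 16.6833
```

Same 2 mm offset as the ring, so the gear is down on the basket floor.

```bash
python3 - <<'E'
from job import *
release("gear")
pick("collar"); place("collar")
E
```

```text
17.6917
down False [ 0.4055 -0.2707  0.0134]
width 0.037725773389555836 force 59.08548368141055 21.1667
lifted width 0.03720447598499065
low True [0.5638 0.2404 0.0152] [-0.7 -0.   5.7] width 0.03761479304102527 25.1417
```

```bash
python3 - <<'E'
from job import *
release("collar")
pick("bush"); place("bush")
c=read_camera("side");cv2.imwrite("pics/bush1.png",cv2.resize(c["color"][100:260,130:330,::-1],(750,600)))
E
```

```text
26.15
down False [ 0.5959 -0.2772  0.0235]
width 0.046210252638662554 force 60.67901283502579 29.85
lifted width 0.04634166985460973
low True [0.5637 0.1306 0.0254] [-1.7  1.1  8.7] width 0.045943521026585186 33.175
```

View pics/bush1.png

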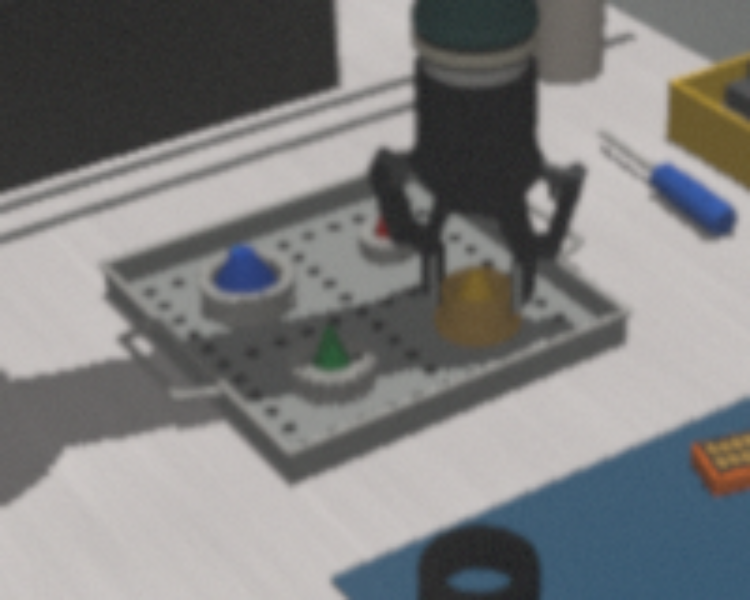

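The ring (248,285), gear (335,370) and collar (390,240) sit flat round their posts. The bush is down over the yellow post at (478,310). I release it and check.

```bash
python3 - <<'E'
from job import *
release("bush");move_ptp([.3,-.45,.25],best([.3,-.45,.25]));dwell(.3)
a=read_camera("side")["color"][130:250,150:430];b=read_camera("top")["color"][150:280,140:390]
cv2.imwrite("pics/end.png",np.vstack([cv2.resize(a,(560,240)),cv2.resize(b,(560,291))])[...,::-1])
print(read_clock())
E
```

```text
34.1833
36.9
```

View pics/end.png

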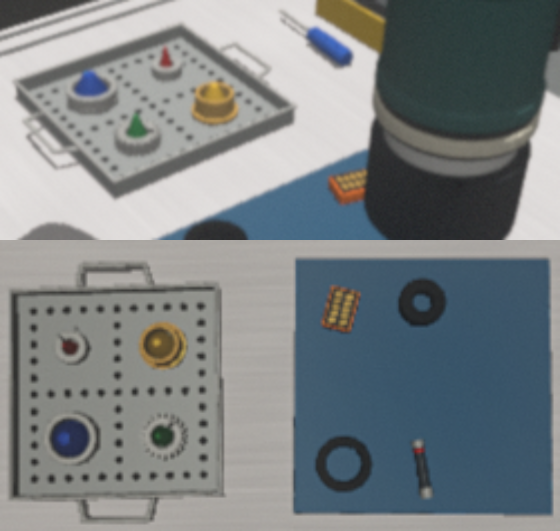

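All four parts sit flat round their posts: collar (70,347), bush (163,345), ring (73,438) and gear (165,437). The black blanks (422,302) and (343,464) have not moved.

```bash
python3 -c "
from rig import *
print(finish_job())"
```

```text
the job is handed in; nothing more can be done
None
```

I loaded all four finished parts onto their posts, down to the basket floor, left both black blanks where they lay, and handed the job in at about 37 s; no verdict came back.

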